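# Set the seed dispenser's slide gate

### The arm

A 7-joint arm with a two-finger parallel gripper is mounted at the origin on the work surface. World frame = base frame: x ahead of the robot, y to its left, z up, the work surface at z = 0. Lengths are in m, angles in rad, forces in N, time in s.
With the tool pointing down it reaches from about 0.35 to 0.9 m from the base axis. Payload 8.1 kg.
Tool frame: the origin (TCP) lies at the very end of the fingers, on their centre line; the grasp point (between the pads) lies 19 mm behind it; z points along the fingers, y is the line along which they close (so a half turn about z gives the same grasp; the last joint's range is limited). The gripper opens to 92 mm and grips with 3 to 60 N. Pads are 19 mm wide; open, the fingers measure 130 mm over their backs; the gripper's body (75 mm by 190 mm) begins 47 mm behind the grasp point.
Start: joints at [-0.103, 0.434, 0.025, 1.573, -0.012, 1.134, -0.075], TCP at [0.625, -0, 0.227] pointing down, gripper open.
Joint ranges: [-2.62, 2.62], [-0.44, 2.09], [-1.27, 1.32], [0.08, 2.57], [-1.32, 4.46], [0.12, 2], [-2.74, 2.74]. Speed limits (rad/s): [2.22, 2.22, 3.01, 3.01, 3.14, 3.14, 3.14].

### API

Orientations are given as a rotation vector (axis times angle).
In Python, from cell import readout, cams, job gives the robot as it stands.
- The arm moves only by the tool drive_tool, never from a script. Its argument "commands" is a list of rows, each a list of 3 entries, a list of its own where there are three numbers: the turn, a rotation vector about the tool's x, y, z in rad, then the shift along the tool's x, y, z in cm, then the gripper's target within -1 to 1 (fully open at 1, half-way at 0, shut at -1). A call has 1 to 20 rows; each row is the pose to reach, as a shift and turn from the pose commanded when the call began, along the tool's axes at that moment; what a row does not reach only later rows make up. A row lasts 1/12 s, in which the tool goes at most 41.7 mm and 7.16 degrees, less where a joint would pass 70% of its speed; a pose out of reach is approached as far as the arm can. A call with a gripper value outside its range is refused whole. The fingers move at their own pace and stop on an object; "newtons" is the grip in N (left out, the last holds). Time passes only in rows, so rows that repeat a pose let the fingers close. It gives the time, the measured TCP pose, the force, the opening and the grip force at its end, in the units of the state.
- readout.observe(): the state, without advancing time (a new reading comes with each control period).
- cams.get_image(name): name is "scene" or "side" or "wrist"; returns the picture (480x640x3 uint8, blue, green, red); there is no depth.
- cams.camera_info(name): a dict with "camera_matrix" (3x3 intrinsics, pixels), "R" (3x3) and "t" (3): a world point X has camera coordinates R X + t. Camera axes: x right, y down, z forward; pixel columns grow to the right and rows downward; lengths in m; the calibration is good to about 2 mm. A picture is of the moment at which its call begins: read the wrist's pose just before it. camera_info takes no time and is no camera call; for the wrist camera it gives the pose at the moment of the call.
- job.sign_off(): hands the job in; it is judged then, once.
The state is a dict: "clock": time; "joints": joint angles; "dq": joint speeds; "joint_efforts": joint torques, N m; "position": TCP position; "ee_rot": TCP orientation; "force": force on the tool from outside, world axes, zero at the start; "ft_torque": the same for the moment, N m; "width": opening from 0.0 (shut) to 1.0 (fully open); "gripper_force": force on a finger pad.
Only numpy, scipy, OpenCV 4.12 (cv2) and the standard library are available. Lean on these libraries where they do the work, as an engineer would, in place of code of your own. Each camera call takes 0.05 s, during which the arm holds its last target. There are 200 camera calls.

### The job

Two bench seed dispensers stand on the classroom lab bench, one with a square hopper and one with a round hopper. Pull the stiff slide gate of the square hopper open until its upright black tab stands level with the white marker clip on its rail, then let go. Leave the round hopper's gate as it is, and do not shift the marker clip.

Things in the scene. Friction and masses are not known exactly. Their poses are not given: they have to be found in the camera images.
- gate (a joint): Gate of the SQUARE dispenser (open steel hopper 130 x 130 mm, top 208 mm above the bench): steel plate 86 mm wide, top face 92 mm above the bench, sliding level between two dark steel rails out of the hopper's front, roughly towards the robot. Value in m: 0 shut, grows as pulled out, stop at 0.100, starts at 0 to 0.012. Stiff: about 7 N friction plus slight drag; stays where it is left.
- gate_handle (a point): Grip point on that gate's upright black tab, moving with it: tab 12 mm thick (y), 26 long (x), top 147 mm above the bench; point at its middle in x, y, 17 mm below its top, 38 above the plate. Axes: z up, x along the slide (opens to -x). Hopper wall 60 mm to +x when shut. Rails 46 to 58 mm to each side, tops 96 mm above the bench; closer in, only the tab's foot, 4 mm high.
- marker_clip (a point): Top centre of the white clip (12 mm along the rail, 22 across, top 104 mm above the bench) on the square dispenser's +y rail, 54 mm to the +y side of the gate's centre line. Axes as the tab's. Its place along the rail varies, marking a gate opening of 45 to 80 mm: the gate is set when the tab's middle and the clip's middle are level, at the same x along the slide.
- round_handle (a point): The same grip point on the like tab of the other dispenser, the one with the ROUND steel hopper (130 mm across, equally high), which has its own rails, gate and clip. To be left alone. Which dispenser stands on the left varies.

How it is judged:
At the end, for the whole second after the job is handed in: The square hopper's gate is at rest with the middle of its tab within 14 mm, along the slide, of the middle of its marker clip; the clip is within 8 mm of where it was and the round hopper's tab within 10 mm of where it was (x of gate_handle in the frame of marker_clip between -0.014 and 0.014 m and velocity of joint gate between -0.005 and 0.005 m/s and distance of marker_clip from where it was at the start of the episode below 0.008 m and distance of round_handle from where it was at the start of the episode below 0.01 m); the robot touches nothing.
It fails at once if the round hopper's gate is moved more than 10 mm (distance of round_handle from where it was at the start of the episode above 0.01 m).
It fails at once if the marker clip is shifted more than 8 mm (distance of marker_clip from where it was at the start of the episode above 0.008 m).
It also fails if it takes over 35 s, if anything falls off the work surface, if the arm or the gripper's body presses on something with over 40 N, if the wrist force passes 120 N, or if a joint passes its speed limit or range.

## Working session

There is one attempt and no reset: what is moved stays moved. The work goes in short steps, Python scripts to look and compute and a tool call to move; the robot and the scene stay as the last step left them, time stands still between calls to the robot, and variables do not carry over. Pictures are saved under pics/ and viewed, at most 10 in all, crops included, and the job is handed in when it is done.

Besides the shell and the picture viewer there is one more tool, called by a JSON object that holds its "op" and its "data". drive_tool: Moves the arm, as the interface text tells. Its arguments: {"type":"object","properties":{"commands":{"type":"array"},"newtons":{"type":"number"}},"required":["commands"]}

```bash
mkdir -p pics
python3 - <<'E'
from cell import readout,cams
import cv2,numpy as np
s=readout.observe();print(s['clock'],s['position'],s['ee_rot'],s['width'])
for n in ["scene","side"]:
    cv2.imwrite(f"pics/{n}0.png",cams.get_image(n))
    i=cams.camera_info(n);print(n,np.round(i['camera_matrix'],1).tolist(),np.round(-i['R'].T@i['t'],3),np.round(i['R'],3).tolist())
E
```

```text
0.0 [ 6.24479446e-01 -7.77892135e-05  2.25943241e-01] [-2.22083491e+00 -2.22061579e+00  1.95313375e-03] 0.9995969994162254
scene [[486.5, 0.0, 318.8], [0.0, 486.5, 239.2], [0.0, 0.0, 1.0]] [ 1.031 -0.121  0.718] [[0.262, 0.965, -0.001], [0.812, -0.221, -0.541], [-0.522, 0.14, -0.841]]
side [[487.4, 0.0, 316.5], [0.0, 487.4, 242.9], [0.0, 0.0, 1.0]] [ 0.396 -0.578  0.669] [[0.939, -0.344, 0.017], [-0.213, -0.62, -0.755], [0.27, 0.706, -0.655]]
```

View pics/scene0.png

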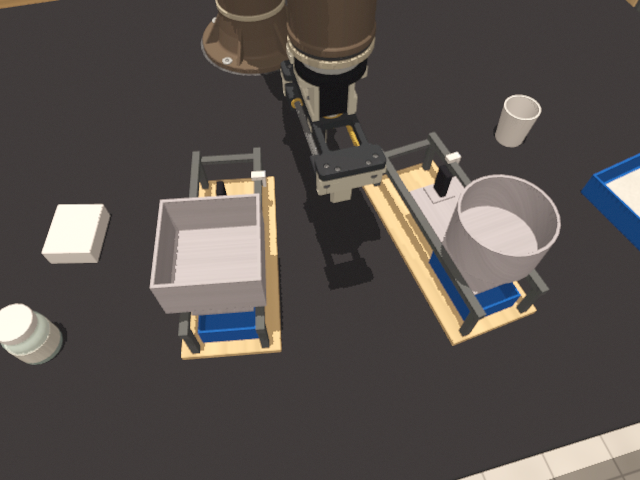

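View pics/side0.png

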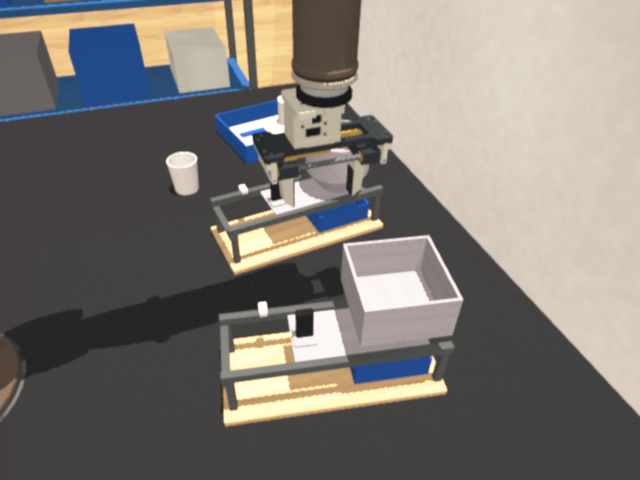

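The scene view shows the square hopper at rim px (157–266, 195–310), on the robot's right (-y), with its clip at (258,175). In the side view the square gate's tab is at about (304,322), its clip at (263,308) and the hopper rim at (343–458, 238–300).

```bash
cat > h.py <<'E'
from cell import cams
import numpy as np,cv2
def ray(n,uv,z):
    i=cams.camera_info(n);K,R,t=i['camera_matrix'],np.array(i['R']),np.array(i['t'])
    c=-R.T@t;d=R.T@np.linalg.inv(K)@np.array([*uv,1.]);return c+d*(z-c[2])/d[2]
def blobs(m,x0,y0,x1,y1,amin=15):
    r=np.zeros_like(m);r[y0:y1,x0:x1]=m[y0:y1,x0:x1]
    n,l,s,c=cv2.connectedComponentsWithStats(r,connectivity=4)
    return [(s[k].tolist(),c[k].round(1).tolist()) for k in range(1,n) if s[k][4]>=amin]
E
python3 - <<'E'
from h import *
a=cv2.imread('pics/side0.png');b=cv2.imread('pics/scene0.png')
w=lambda a:(a.min(2)>205).astype('uint8')
print('side clip',blobs(w(a),250,295,280,320,8));print('scene clip',blobs(w(b),245,165,275,190,8))
k=(a.max(2)<45).astype('uint8');print('side tab',blobs(k,285,300,325,345))
for nm,uv,z in [('clip side',(263,305.5),.104),('clip scene',(258.5,174.5),.104),('tab top side',(304,312.5),.147)]+[('rim side',p,.208) for p in [(343,246),(432,238),(458,297),(363,306)]]+[('rail+y',p,.096) for p in [(222,316),(333,307)]]+[('rim scene',p,.208) for p in [(161,199),(259,195),(266,283),(157,288)]]:
    print(nm,uv,ray('side' if 'scene' not in nm else 'scene',uv,z).round(4))
c1=cv2.resize(a[225:425,205:475],None,fx=2.9,fy=2.9,interpolation=2)[:,:400]
c2=cv2.resize(b[140:340,140:290],(400,533),interpolation=2);c1=c1[:533]
cv2.imwrite('pics/c.png',np.hstack([c1,c2]))
E
```

```text
side clip [([258, 302, 10, 13, 108], [262.4, 308.0])]
scene clip [([251, 171, 14, 7, 73], [257.7, 173.9])]
side tab [([285, 300, 20, 5, 71], [292.8, 301.5]), ([297, 314, 15, 22, 301], [304.0, 325.0])]
clip side (263, 305.5) [ 0.5012 -0.0801  0.104 ]
clip scene (258.5, 174.5) [ 0.5019 -0.0813  0.104 ]
tab top side (304, 312.5) [ 0.544  -0.1494  0.147 ]
rim side (343, 246) [ 0.6203 -0.0996  0.208 ]
rim side (432, 238) [ 0.7511 -0.1258  0.208 ]
rim side (458, 297) [ 0.7226 -0.2402  0.208 ]
rim side (363, 306) [ 0.6004 -0.2138  0.208 ]
rail+y (222, 316) [ 0.4382 -0.073   0.096 ]
rail+y (333, 307) [ 0.6047 -0.1119  0.096 ]
rim scene (161, 199) [ 0.5989 -0.2203  0.208 ]
rim scene (259, 195) [ 0.6263 -0.0944  0.208 ]
rim scene (266, 283) [ 0.7571 -0.1123  0.208 ]
rim scene (157, 288) [ 0.73   -0.2369  0.208 ]
```

View pics/c.png

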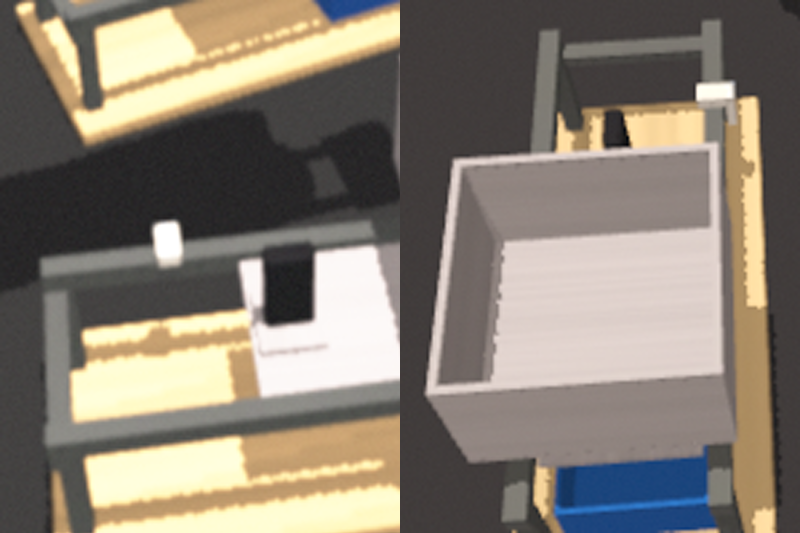

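The zoomed crop shows the tab's top centre at side px (304,311.5). The clip fits at about (0.501,-0.081) in both views. The slide yaw is about -8 to -13°, so I'll go above the tab, turned -80°, and refine from close up.

{"op": "drive_tool", "data": {"commands": [[[0,0,-1.4],[0,0,-6],1],[[0,0,-1.4],[-15,-8,-6],1],[[0,0,-1.4],[-15,-8,-6],1],[[0,0,-1.4],[-15,-8,-6],1],[[0,0,-1.4],[-15,-8,-6],1],[[0,0,-1.4],[-15,-8,-6],1],[[0,0,-1.4],[-15,-8,-6],1],[[0,0,-1.4],[-15,-8,-6],1],[[0,0,-1.4],[-15,-8,-6],1],[[0,0,-1.4],[-15,-8,-6],1],[[0,0,-1.4],[-15,-8,-6],1],[[0,0,-1.4],[-15,-8,-6],1],[[0,0,-1.4],[-15,-8,-6],1],[[0,0,-1.4],[-15,-8,-6],1],[[0,0,-1.4],[-15,-8,-6],1]]}}

```text
clock: 1.35
position: [0.5448, -0.15, 0.2866]
ee_rot: [-0.271, -3.129, -0.0]
force: [-1.0, 0.0, -0.3]
width: 0.997
gripper_force: 0.0
```

Run:
```python
from h import *
from cell import readout
from scipy.spatial.transform import Rotation as Ro
s=readout.observe();print(s['clock'],s['position'],Ro.from_rotvec(s['ee_rot']).as_matrix().round(3))
np.save('R.npy',s['position'])
i=cams.camera_info('wrist');print((-i['R'].T@i['t']).round(3),np.round(i['R'],3).tolist(),i['camera_matrix'][0])
cv2.imwrite('pics/w1.png',cams.get_image('wrist'))
```

```text
1.35 [ 0.54484829 -0.15003348  0.28655051] [[-0.985  0.172 -0.   ]
 [ 0.172  0.985  0.   ]
 [ 0.    -0.    -1.   ]]
[ 0.468 -0.136  0.444] [[0.172, 0.985, 0.001], [0.943, -0.165, 0.288], [0.284, -0.048, -0.958]] [422.25348856   0.         317.64938866]
```

View pics/w1.png

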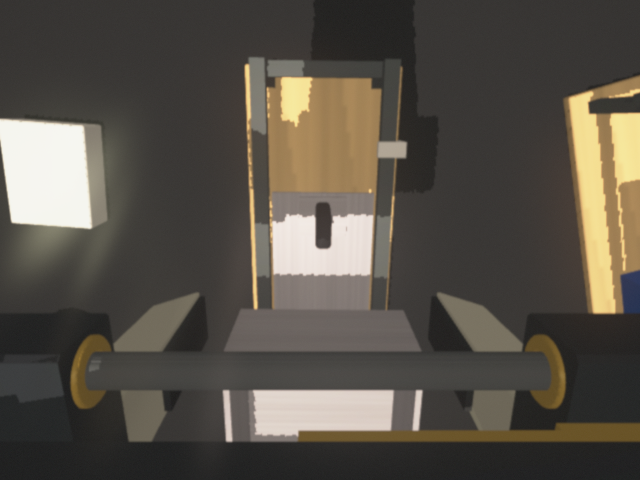

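The wrist view shows the square gate's tab at px cols 315–331, rows 203–248, with its clip at about (392,150) and both rails visible.

Run:
```python
from h import *
a=cv2.imread('pics/w1.png')
print(blobs((a.max(2)<65).astype('uint8'),305,195,345,255),blobs((a.min(2)>150).astype('uint8'),370,135,415,165))
g=a.max(2)
print([ (r,g[r,305:345:2].tolist()) for r in (220,240)]); print('col323',g[196:256:2,323].tolist()); print('clipcol',g[136:166,392].tolist())
for n,uv,z in [('clip',(392,149.5),.104),('tabrear',(323.5,248),.147),('L0',(267.5,90),.096),('L1',(271.5,290),.096),('R0',(381,90),.096),('R1',(373.5,290),.096),('Lo0',(249,90),.096),('Lo1',(255.5,290),.096),('Ro0',(399.5,90),.096),('Ro1',(388.5,290),.096)]:
    print(n,ray('wrist',uv,z).round(4))
```

```text
[([317, 204, 13, 21, 206], [323.0, 212.3])] []
[(220, [241, 241, 241, 241, 241, 173, 66, 64, 64, 65, 64, 64, 64, 90, 204, 239, 239, 239, 239, 238]), (240, [239, 239, 240, 240, 239, 167, 74, 80, 80, 79, 73, 70, 73, 189, 235, 234, 235, 236, 236, 236])]
col323 [129, 134, 132, 92, 61, 60, 61, 61, 62, 63, 63, 64, 65, 65, 66, 65, 66, 66, 66, 66, 68, 74, 79, 78, 78, 76, 146, 235, 238, 238]
clipcol [72, 71, 70, 70, 82, 118, 155, 173, 177, 176, 177, 176, 176, 176, 176, 177, 176, 177, 177, 176, 169, 139, 100, 75, 73, 72, 72, 72, 73, 72]
clip [ 0.5006 -0.0824  0.104 ]
tabrear [ 0.5582 -0.1475  0.147 ]
L0 [ 0.4401 -0.1706  0.096 ]
L1 [ 0.6042 -0.2014  0.096 ]
R0 [ 0.4552 -0.084   0.096 ]
R1 [ 0.6198 -0.1121  0.096 ]
Lo0 [ 0.4377 -0.1847  0.096 ]
Lo1 [ 0.6018 -0.2154  0.096 ]
Ro0 [ 0.4576 -0.0699  0.096 ]
Ro1 [ 0.6221 -0.099   0.096 ]
```

The measurements agree: the tab's middle is at (0.5454,-0.1452), the slide yaw is -10.2°, the clip sits 54 mm across as specified, and the pull needed is about 55 mm. I'll descend with the fingers half open, staying inside the rails.

{"op": "drive_tool", "data": {"commands": [[[0,0,0],[0,0.5,0],0],[[0,0,0],[0,0.5,3],0],[[0,0,0],[0,0.5,6],0],[[0,0,0],[0,0.5,9],0],[[0,0,0],[0,0.5,12],0],[[0,0,0],[0,0.5,14.5],0],[[0,0,0],[0,0.5,16],0],[[0,0,0],[0,0.5,17.2],0],[[0,0,0],[0,0.5,17.2],0],[[0,0,0],[0,0.5,17.2],-1],[[0,0,0],[0,0.5,17.2],-1],[[0,0,0],[0,0.5,17.2],-1],[[0,0,0],[0,0.5,17.2],-1],[[0,0,0],[0,0.5,17.2],-1],[[0,0,0],[0,0.5,17.2],-1],[[0,0,0],[0,0.5,17.2],-1]], "newtons": 40}}

```text
clock: 2.73
position: [0.546, -0.1462, 0.1153]
ee_rot: [0.27, 3.129, -0.002]
force: [-0.4, -3.5, 4.7]
width: 0.128
gripper_force: 40.0
```

The opening of 11.8 mm confirms the tab is held. Next I pull along the slide.

{"op": "drive_tool", "data": {"commands": [[[0,0,0],[0.4,0,0],-1],[[0,0,0],[0.9,0,0],-1],[[0,0,0],[1.5,0,0],-1],[[0,0,0],[2.1,0,0],-1],[[0,0,0],[2.7,0,0],-1],[[0,0,0],[3.3,0,0],-1],[[0,0,0],[3.9,0,0],-1],[[0,0,0],[4.5,0,0],-1],[[0,0,0],[5.0,0,0],-1],[[0,0,0],[5.4,0,0],-1],[[0,0,0],[5.6,0,0],-1],[[0,0,0],[5.6,0,0],-1],[[0,0,0],[5.6,0,0],-1],[[0,0,0],[5.6,0,0],-1]]}}

```text
clock: 3.9
position: [0.492, -0.1362, 0.1153]
ee_rot: [0.269, 3.127, -0.001]
force: [4.0, -3.0, 0.3]
width: 0.131
gripper_force: 40.0
```

Run:
```python
from h import *
a=cams.get_image('wrist');b=cams.get_image('side')
cv2.imwrite('pics/w2f.png',a);cv2.imwrite('pics/s2f.png',b)
cv2.imwrite('pics/w2.png',np.hstack([cv2.resize(a,(400,300)),cv2.resize(b[220:420,200:467],(400,300))]))
```

```text
(no output)
```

View pics/w2.png

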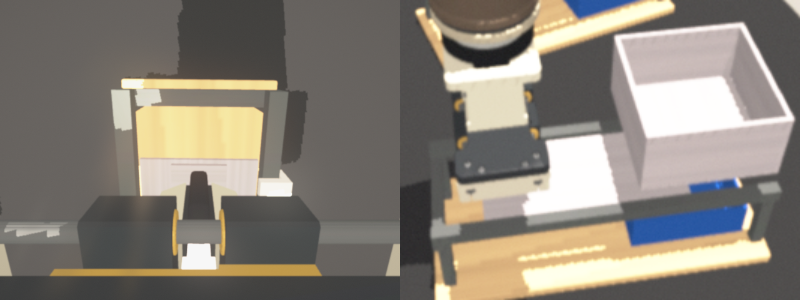

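The wrist and side views show the gate pulled out (tab at the fingers, about (200,200) in the left half), with the tool moved 55 mm. I'll release, rise and check.

{"op": "drive_tool", "data": {"commands": [[[0,0,0],[0,0,0],-0.3],[[0,0,0],[0,0,0],-0.3],[[0,0,0],[0,0,0],-0.3],[[0,0,0],[0,0,0],-0.3],[[0,0,0],[0,0,0],-0.3],[[0,0,0],[0,0,-2],-0.3],[[0,0,0],[0,0,-5],-0.3],[[0,0,0],[0,0,-8],-0.3],[[0,0,0],[0,0,-12],-0.3],[[0,0,0],[0,0,-16],-0.3],[[0,0,0],[0,0,-18],-0.3],[[0,0,0],[0,0,-18],-0.3],[[0,0,0],[0,0,-18],-0.3]]}}

```text
clock: 5.08
position: [0.4912, -0.1355, 0.2959]
ee_rot: [0.268, 3.128, -0.001]
force: [-0.0, 0.7, -1.4]
width: 0.347
gripper_force: 0.0
```

Run:
```python
from h import *
a=cams.get_image('wrist');b=cams.get_image('side')
cv2.imwrite('pics/w3f.png',a);cv2.imwrite('pics/s3f.png',b)
cv2.imwrite('pics/w3.png',np.hstack([cv2.resize(a[100:340,190:510],(400,300)),cv2.resize(b[220:420,200:467],(400,300))]))
```

```text
(no output)
```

View pics/w3.png

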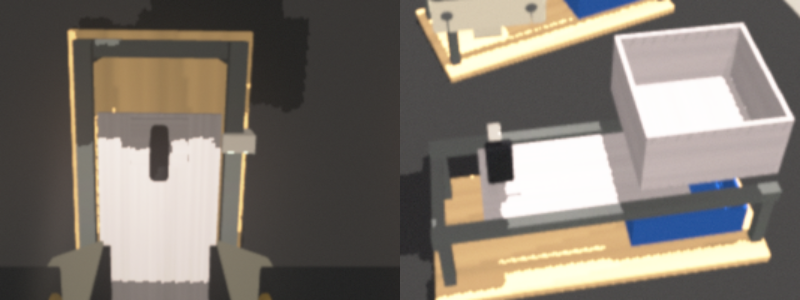

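The view shows the tab free and roughly level with the clip: its rear top edge is at wrist px (317,245) and the clip's top at about (381,212). I'll put numbers on it.

Run:
```python
from h import *
a=cv2.imread('pics/w3f.png');g=a.max(2)
print(g[225:255:1,317].tolist(),g[200:228,384].tolist())
r=ray('wrist',(317.2,244.5),.147);u=np.array([-.984,.177,0]);t=r+.013*u
c=ray('wrist',(381,212.5),.104);d=c-t;print(t,c,'further pull mm',d@u*1e3,'across',d@np.array([.177,.984,0])*1e3)
b=cv2.imread('pics/s3f.png')
print('side tab dark',blobs((b.max(2)<45).astype('uint8'),250,300,280,345),'clip',blobs((b.min(2)>190).astype('uint8'),250,295,280,320,5))
```

```text
[67, 67, 69, 66, 68, 68, 70, 70, 74, 78, 80, 82, 81, 81, 82, 81, 81, 81, 88, 134, 208, 234, 238, 238, 238, 238, 238, 238, 238, 238] [133, 131, 120, 104, 94, 99, 117, 138, 159, 171, 176, 177, 177, 176, 177, 176, 177, 178, 177, 176, 182, 203, 228, 238, 240, 239, 239, 239]
[ 0.48891201 -0.1349988   0.147     ] [ 0.49576868 -0.081978    0.104     ] further pull mm 2.637716927404788 across 53.386099695716275
side tab dark [([257, 315, 18, 26, 345], [265.6, 327.9])] clip [([259, 303, 9, 10, 75], [262.7, 307.6]), ([275, 316, 5, 4, 19], [277.1, 317.6])]
```

The tab and clip agree within about 3 mm (tolerance 14 mm). In the side view the clip hasn't moved, at (262.7,307.6) against (262.4,308.0) before. I'm handing in.

```bash
python3 -c "
from cell import job;print(job.sign_off())"
```

```text
the job is handed in; nothing more can be done
None
```

I pulled the square hopper's gate out about 55 mm and let go. By my last camera check its tab is within about 3 mm of the marker clip, which did not move; I never touched the round hopper's gate. The job is handed in, with no verdict returned.

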